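Push a spent cell box through the return bin flap

TASK

Push the black cell box along the birch shelf with your fingertips and on through the return bin's flap, so that it drops into the blue bin; then draw the fingers back out so the flap swings fully shut by itself. Only push the box, never pick it up, and leave the two brass thumb nuts and the glass lens where they stand.

Things in the scene. Friction and masses are not known exactly. Their poses are not given: they have to be found in the camera images.
- bay: Fixed bay: birch shelf, blue return bin and pine peg rail in one piece. Origin on the table (z = 0) below the middle of the shelf's far edge (the sill); x points level from the shelf into the bin, y left, z up. Shelf top level, 95 mm above the table, x -210 to 0, y -230 to 230 mm.
- sill (a point): Middle of the sill, the shelf's far edge at shelf-top height (bay x = 0, y = 0, z = 95 mm): the foot of the flap opening, which is 110 mm wide between the bin's two cheeks.
- bin_floor (a point): Middle of the bin's rubber floor, 6 mm above the table (bay x = 81 mm); parts drop about 90 mm to it. Inside, the bin spans x 0 to 162, y -55 to 55 mm. Its 6 mm cheeks slope up at 45 degrees from the sill to the hinge, and are 158 mm high behind it; open on top.
- hinge (a point): Middle of the flap's level hinge axle, which runs along the bay's y: bay x = 55, z = 150 mm, so 55 mm beyond the sill and 55 mm above the shelf top. Straight-down fingers can follow the part past the sill until near this axle. Behind the bin stands the peg rail, 235 mm above the table: board at bay x = 200, hung tools from x = 148 at |y| over 95 mm.
- flap (a joint): Flap angle, rad: 0 shut (aluminium panel sloping 45 degrees from the axle down to its yellow lower edge just over the sill), 0.79 hanging straight down, stop at 1.7 in the bin. Panel 104 mm wide, 75 mm long, 3 mm thick. Counterweights outside the cheeks (|y| up to 77 mm, at most 60 mm above the axle) swing it shut in about a second. Opening takes about 1 N.
- cell: The cell box to be returned: loose black polymer block with a grey band and two small brass contacts, 56 (x) x 44 (y) x 26 mm high, 0.1 to 0.2 kg, lying flat on the shelf. Origin at the centre of its underside, z up. It may go into the bin any way round.
- cell_mid (a point): Centre of the cell box, 13 mm above its underside.
- nut_a: Loose brass thumb nut, 24 mm across, 16 mm high, standing on the shelf; origin at the centre of its underside. Leave alone.
- nut_b: Second loose brass thumb nut, the same. Leave alone.
- lens: Loose frosted glass indicator lens, a dome 40 mm across and 20 mm high on the shelf; origin at the centre of its underside. Leave alone.
Mind the look-alikes: they are no part of the job. What is shaped like the cell but green is not meant.

How it is judged:
By the outcome, as a careful person would: the job done as asked, in the order asked, and still so for the second after the job is handed in, with the robot touching nothing.
It also fails if it takes over 35 s, if anything falls off the work surface, if the arm or the gripper's body presses on something with over 40 N, if the wrist force passes 120 N, or if a joint passes its speed limit or range.

ROBOT

A 6-joint arm with a two-finger parallel gripper is mounted at the origin on the work surface. World frame = base frame: x ahead of the robot, y to its left, z up, the work surface at z = 0. Lengths are in m, angles in rad, forces in N, time in s.
With the tool pointing down it reaches from about 0.4 to 0.825 m from the base axis. Payload 7 kg.
Tool frame: the origin (TCP) lies at the very end of the fingers, on their centre line; the grasp point (between the pads) lies 19 mm behind it; z points along the fingers, y is the line along which they close (so a half turn about z gives the same grasp; the last joint's range is limited). The gripper opens to 85 mm and grips with 20 to 120 N. Pads are 22 mm wide; open, the fingers measure 114 mm over their backs; the gripper's body (76 mm by 85 mm) begins 54 mm behind the grasp point. The pads swing forward as they close: fully open they stand 13 mm farther back than shut.
Start: joints at [-0.872, 0.359, 0.012, 0, -1.224, -0.288], TCP at [0.27, -0.619, 0.231] pointing down, gripper open.
Joint ranges: [-3.07, 3.07], [-1.43, 2.12], [-1.02, 1.25], [-3.03, 1.67], [-3.05, -0], [-3.03, 3.03]. Speed limits (rad/s): [2.39, 2.39, 3.01, 3.14, 3.14, 3.14].

INTERFACE

Orientations are given as a rotation vector (axis times angle).
In Python, from bench import arm gives the robot as it stands.
- The arm moves only by the tool move_arm, never from a script. Its argument "plan" is a list of rows, each a list of 3 entries, a list of its own where there are three numbers: the shift along the tool's x, y, z in cm, then the turn, a rotation vector about the tool's x, y, z in rad, then the gripper command: -1 is shut, 1 is fully open, values between are in proportion. A call has 1 to 5 rows; each row shifts and turns the commanded pose from where the row before left it, along the tool's axes as they then stand; what a row does not reach is not made up. A row lasts 1/12 s, in which the tool goes at most 41.7 mm and 7.16 degrees, less where a joint would pass 70% of its speed; a pose out of reach is approached as far as the arm can. A call with a gripper value outside its range is refused whole. The fingers move at their own pace and stop on an object; the grip force is fixed at half the most. Time passes only in rows, so rows that do not move let the fingers close. It gives the time, the measured TCP pose, the force, the opening and the grip force at its end, in the units of the state.
- arm.observe(): the state, without advancing time (a new reading comes with each control period).
- arm.grab_frame(name): name is "side" or "top"; returns the picture (400x640x3 uint8, blue, green, red); there is no depth.
- arm.camera_params(name): a dict with "fx", "fy", "cx", "cy" (pixels), "eye" and "rotation" of the camera in the world. Camera axes: x right, y down, z forward; pixel columns grow to the right and rows downward; lengths in m; the calibration is good to about 2 mm. A picture is of the moment at which its call begins. camera_params takes no time and is no camera call.
- arm.job_done(): hands the job in; it is judged then, once.
The state is a dict: "t": time; "q": joint angles; "dq": joint speeds; "effort": joint torques, N m; "tcp_pos": TCP position; "tcp_rot": TCP orientation; "wrist_force": force on the tool from outside, world axes, zero at the start; "torque": the same for the moment, N m; "width": opening from 0.0 (shut) to 1.0 (fully open); "gripper_force": force on a finger pad.
Only numpy, scipy, OpenCV 4.12 (cv2) and the standard library are available. Lean on these libraries where they do the work, as an engineer would, in place of code of your own. Each camera call takes 0.05 s, during which the arm holds its last target. There are 200 camera calls.

## Working session

There is one attempt and no reset: what is moved stays moved. The work goes in short steps, Python scripts to look and compute and a tool call to move; the robot and the scene stay as the last step left them, time stands still between calls to the robot, and variables do not carry over. Pictures are saved under pics/ and viewed, at most 10 in all, crops included, and the job is handed in when it is done.

Besides the shell and the picture viewer there is one more tool, called after "Request:" as name(argument=value, ...), one argument or row to a line, values as JSON. move_arm: Moves the arm, as the interface text tells. Its arguments: {"type":"object","properties":{"plan":{"type":"array","items":{"type":"array"}}},"required":["plan"]}

```bash
mkdir -p pics; ls; python3 - <<'E'
from bench import arm
import cv2
s=arm.observe(); print({k:s[k] for k in('t','tcp_pos','tcp_rot','width')})
for n in('side','top'):
    cv2.imwrite(f'pics/{n}0.png',arm.grab_frame(n)); print(n,arm.camera_params(n))
E
```

```text
pics
{'t': 0.0, 'tcp_pos': array([ 0.26933086, -0.61841755,  0.23036132]), 'tcp_rot': array([ 6.40517709e-01, -3.07508547e+00, -2.47379142e-03]), 'width': 1.0023911977051316}
side {'fx': 491.03970825385653, 'fy': 491.03970825385653, 'cx': 319.64203278421746, 'cy': 200.5623294958827, 'eye': array([0.38981379, 0.69770702, 0.51472206]), 'rotation': array([-0.34168575,  2.63510074, -1.47641266])}
top {'fx': 466.8032276697968, 'fy': 466.8032276697968, 'cx': 316.1410294193088, 'cy': 208.15917065839355, 'eye': array([0.36706142, 0.04725802, 1.00632857]), 'rotation': array([-2.14679524,  2.09721043, -0.21911845])}
```

View pics/side0.png

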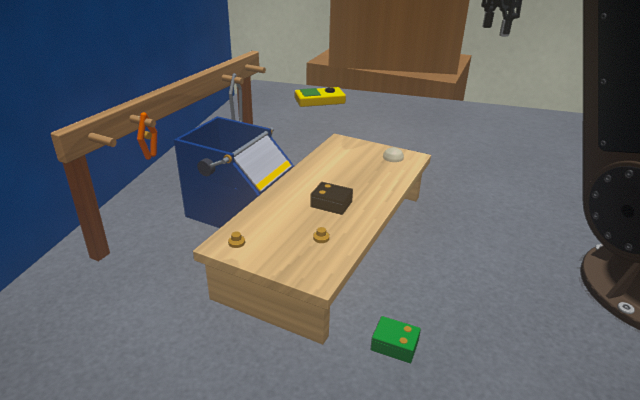

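View pics/top0.png

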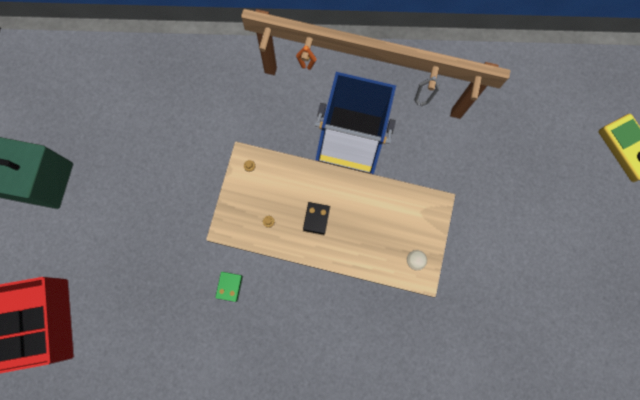

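The top view shows the black box at (316,218) on the shelf and a green look-alike at (229,287) on the table. The side view shows them at (332,197) and (396,338). The black one fits: it has a grey band and brass contacts, and it lies on the shelf. The nuts are at top (250,166) and (269,221), the lens at (417,260), and the flap's yellow edge at (347,165). Next I'll measure these and make the confirming crop.

```bash
cat > h.py <<'E'
import numpy as np, cv2
from scipy.spatial.transform import Rotation as R
from bench import arm
P={n:arm.camera_params(n) for n in('side','top')}
def rays(n,uv):
    p=P[n]; uv=np.atleast_2d(np.float64(uv))
    d=np.c_[(uv[:,0]-p['cx'])/p['fx'],(uv[:,1]-p['cy'])/p['fy'],np.ones(len(uv))]
    return p['eye'],R.from_rotvec(p['rotation']).apply(d)
def onz(n,uv,z):
    e,d=rays(n,uv); return e+d*((z-e[2])/d[:,2])[:,None]
def tri(us,ut):
    A=[];b=[]
    for n,u in(('side',us),('top',ut)):
        e,d=rays(n,u); d=d[0]/np.linalg.norm(d[0]); M=np.eye(3)-np.outer(d,d); A.append(M); b.append(M@e)
    return np.linalg.lstsq(np.vstack(A),np.hstack(b),rcond=None)[0]
def big(m,roi=None):
    m=m.astype(np.uint8)
    if roi:
        k=np.zeros_like(m); k[roi[1]:roi[3],roi[0]:roi[2]]=1; m=m*k
    c=cv2.findContours(m,cv2.RETR_EXTERNAL,cv2.CHAIN_APPROX_NONE)[0]
    return max(c,key=cv2.contourArea)
E
python3 - <<'E'
from h import *
T=cv2.imread('pics/top0.png');S=cv2.imread('pics/side0.png')
hT=cv2.cvtColor(T,cv2.COLOR_BGR2HSV);hS=cv2.cvtColor(S,cv2.COLOR_BGR2HSV)
wood=cv2.morphologyEx(((hT[...,0]>8)&(hT[...,0]<28)&(hT[...,1]>60)&(hT[...,2]>110)).astype(np.uint8),cv2.MORPH_OPEN,np.ones((3,3)))
c=big(wood,(200,140,470,300)); h=cv2.convexHull(c)
q=cv2.approxPolyN(h,4).reshape(-1,2); w=onz('top',q,.095)
print('shelf corners px',q.tolist(),'\n',w.round(4),'\nsides',np.linalg.norm(w-np.roll(w,-1,0),axis=1).round(4))
rr=cv2.minAreaRect(onz('top',c.reshape(-1,2),.095)[:,:2].astype(np.float32)); print('shelf rect',rr)
# yellow edge of flap
for n,H,roi in(('top',hT,(300,140,400,190)),('side',hS,(240,150,300,200))):
    y=big((H[...,0]>20)&(H[...,0]<32)&(H[...,1]>180)&(H[...,2]>120),roi); print(n,'yellow',cv2.minAreaRect(y),cv2.approxPolyN(cv2.convexHull(y),4).tolist())
for n,H,roi in(('top',hT,(290,190,345,245)),('side',hS,(300,170,365,220))):
    k=big(H[...,2]<95,roi); print(n,'cell',cv2.minAreaRect(k))
    if n=='top':
        for z in(.121,.108): 
            print(z,cv2.minAreaRect(onz('top',k.reshape(-1,2),z)[:,:2].astype(np.float32)))
    m=((H[...,0]>8)&(H[...,0]<25)&(H[...,1]>110)&(H[...,2]>95)).astype(np.uint8)
    f=np.zeros_like(m);cv2.drawContours(f,[cv2.convexHull(k)],-1,1,-1);f=cv2.erode(f,np.ones((3,3)))
    N,_,st,ce=cv2.connectedComponentsWithStats(m*f); print([(ce[i].round(1).tolist(),int(st[i,4])) for i in range(1,N)])
for nm,uv,z in(('nutA',(250,166),.1),('nutB',(269,221),.1),('lens',(417,260),.105)): print(nm,onz('top',uv,z))
cv2.imwrite('pics/crop0.png',np.hstack([cv2.resize(T[140:300,200:360],None,fx=2.4,fy=2.4,interpolation=2),cv2.resize(S[160:320,270:430],None,fx=2.4,fy=2.4,interpolation=2)]))
E
```

```text
shelf corners px [[455, 195], [435, 297], [206, 240], [240, 122]] 
 [[ 0.5825 -0.2374  0.095 ]
 [ 0.3801 -0.1916  0.095 ]
 [ 0.4798  0.2552  0.095 ]
 [ 0.726   0.2019  0.095 ]] 
sides [0.2075 0.4577 0.2519 0.4622]
shelf rect ((0.5402126908302307, 0.007679864764213562), (0.4579584300518036, 0.22559824585914612), 77.44420623779297)Traceback (most recent call last):
  File "<stdin>", line 11, in <module>
  File "h.py", line 21, in big
    return max(c,key=cv2.contourArea)
ValueError: max() iterable argument is empty
```

```bash
python3 - <<'E'
from h import *
T=cv2.imread('pics/top0.png');S=cv2.imread('pics/side0.png')
hT=cv2.cvtColor(T,cv2.COLOR_BGR2HSV);hS=cv2.cvtColor(S,cv2.COLOR_BGR2HSV)
print('yel',hT[165,347],hS[176,272],'wood',hT[180,400],hT[250,250],'cell',hT[225,316],hS[200,330])
yel=lambda H:(H[...,0]>19)&(H[...,0]<34)&(H[...,1]>165)&(H[...,2]>120)
wood=((hT[...,0]>8)&(hT[...,0]<28)&(hT[...,1]>60)&(hT[...,1]<165)&(hT[...,2]>110)).astype(np.uint8)
wood=cv2.morphologyEx(wood,cv2.MORPH_OPEN,np.ones((7,7)))
c=big(wood,(200,140,470,300)); h=cv2.convexHull(c)
q=cv2.approxPolyN(h,4).reshape(-1,2); w=onz('top',q,.095)
print('shelf corners px',q.tolist(),'\n',w.round(4),'\nsides',np.linalg.norm(w-np.roll(w,-1,0),axis=1).round(4))
rr=cv2.minAreaRect(onz('top',c.reshape(-1,2),.095)[:,:2].astype(np.float32)); print('shelf rect',rr)
for n,H,roi in(('top',hT,(300,140,400,190)),('side',hS,(240,150,300,200))):
    y=big(yel(H),roi); print(n,'yellow',cv2.minAreaRect(y),cv2.approxPolyN(cv2.convexHull(y),4).tolist())
for n,H,roi in(('top',hT,(290,190,345,245)),('side',hS,(300,170,365,220))):
    k=big(H[...,2]<95,roi); print(n,'cell',cv2.minAreaRect(k))
    if n=='top':
        for z in(.121,.108): 
            print(z,cv2.minAreaRect(onz('top',k.reshape(-1,2),z)[:,:2].astype(np.float32)))
    m=((H[...,0]>8)&(H[...,0]<25)&(H[...,1]>110)&(H[...,2]>95)).astype(np.uint8)
    f=np.zeros_like(m);cv2.drawContours(f,[cv2.convexHull(k)],-1,1,-1);f=cv2.erode(f,np.ones((3,3)))
    N,_,st,ce=cv2.connectedComponentsWithStats(m*f); print([(ce[i].round(1).tolist(),int(st[i,4])) for i in range(1,N)])
for nm,uv,z in(('nutA',(250,166),.1),('nutB',(269,221),.1),('lens',(417,260),.105)): print(nm,onz('top',uv,z))
cv2.imwrite('pics/crop0.png',np.hstack([cv2.resize(T[140:300,200:360],None,fx=2.4,fy=2.4,interpolation=2),cv2.resize(S[160:320,270:430],None,fx=2.4,fy=2.4,interpolation=2)]))
E
```

```text
yel [ 25 145 211] [ 25 255 221] wood [ 11  21 135] [ 17  80 186] cell [30  5 53] [18 92 69]
shelf corners px [[455, 192], [435, 297], [206, 240], [235, 141]] 
 [[ 0.5887 -0.2376  0.095 ]
 [ 0.3801 -0.1916  0.095 ]
 [ 0.4798  0.2552  0.095 ]
 [ 0.6847  0.2099  0.095 ]] 
sides [0.2136 0.4577 0.2097 0.4577]
shelf rect ((0.5329455733299255, 0.009298369288444519), (0.4579584300518036, 0.21070796251296997), 77.44420623779297)Traceback (most recent call last):
  File "<stdin>", line 13, in <module>
  File "h.py", line 21, in big
    return max(c,key=cv2.contourArea)
ValueError: max() iterable argument is empty
```

```bash
python3 - <<'E'
from h import *
T=cv2.imread('pics/top0.png');S=cv2.imread('pics/side0.png')
hT=cv2.cvtColor(T,cv2.COLOR_BGR2HSV);hS=cv2.cvtColor(S,cv2.COLOR_BGR2HSV)
th=np.radians(-12.56);X=np.array([np.cos(th),np.sin(th)]);Y=np.array([-X[1],X[0]])
sill=np.array([.5329,.0093])+.105*X
bay=lambda p:(np.round(np.array([(p[:2]-sill)@X,(p[:2]-sill)@Y])*1000,1))
print('sill',sill)
q={}
for n,H,roi in(('top',hT,(315,150,380,175)),('side',hS,(240,150,300,200))):
    y=big((H[...,0]>19)&(H[...,0]<34)&(H[...,1]>125)&(H[...,2]>120),roi); print(n,'yellow',cv2.approxPolyN(cv2.convexHull(y),4).reshape(-1,2).tolist()); q[n]=cv2.minAreaRect(y)[0]
p=tri(q['side'],q['top']); print('yellow mid',p,bay(p))
con={}
for n,H,roi in(('top',hT,(290,190,345,245)),('side',hS,(300,170,365,220))):
    k=big(H[...,2]<95,roi); print(n,'cell',cv2.minAreaRect(k))
    if n=='top':
        for z in(.121,.108): 
            r=cv2.minAreaRect(onz('top',k.reshape(-1,2),z)[:,:2].astype(np.float32)); print(z,r,bay(np.array(r[0])))
    m=((H[...,0]>8)&(H[...,0]<25)&(H[...,1]>110)&(H[...,2]>95)).astype(np.uint8)
    f=np.zeros_like(m);cv2.drawContours(f,[cv2.convexHull(k)],-1,1,-1);f=cv2.erode(f,np.ones((3,3)))
    N,_,st,ce=cv2.connectedComponentsWithStats(m*f); print([(ce[i].round(1).tolist(),int(st[i,4])) for i in range(1,N)])
    con[n]=[ce[i] for i in range(1,N) if st[i,4]>5]
for a in con['side']:
    for b in con['top']: p=tri(a,b); print('contact',a.round(),b.round(),p.round(4),bay(p))
for nm,uv,z in(('nutA',(250,166),.1),('nutB',(269,221),.1),('lens',(417,260),.105)): print(nm,bay(onz('top',uv,z)[0]))
cv2.imwrite('pics/crop0.png',np.hstack([cv2.resize(T[140:300,200:360],None,fx=2.4,fy=2.4,interpolation=2),cv2.resize(S[160:320,270:430],None,fx=2.4,fy=2.4,interpolation=2)]))
E
```

```text
sill [ 0.63538723 -0.0135335 ]
top yellow [[370, 166], [370, 171], [320, 159], [320, 154]]
side yellow [[291, 165], [259, 190], [255, 185], [286, 160]]
yellow mid [ 0.64352044 -0.01495843  0.10167589] [8.2 0.4]
top cell ((315.8188781738281, 217.96603393554688), (21.868906021118164, 29.240446090698242), 10.619654655456543)
0.121 ((0.5244086980819702, 0.04115384444594383), (0.04192722588777542, 0.057193171232938766), 80.56179809570312) [-120.2   29.2]
0.108 ((0.5267191529273987, 0.041064195334911346), (0.04254285991191864, 0.05803299322724342), 80.56178283691406) [-117.9   29.7]
[([311.5, 210.0], 26), ([322.8, 212.0], 23)]
side cell ((331.0000305175781, 197.50001525878906), (40.503448486328125, 27.163990020751953), 14.03624439239502)
[([327.3, 185.5], 20), ([322.0, 191.5], 24)]
contact [327. 186.] [312. 210.] [0.5346 0.0497 0.1345] [-112.1   39.8]
contact [327. 186.] [323. 212.] [0.5366 0.0281 0.1214] [-105.5   19.1]
contact [322. 192.] [312. 210.] [0.5399 0.05   0.1221] [-107.    41.3]
contact [322. 192.] [323. 212.] [0.5421 0.0281 0.1085] [-100.1   20.4]
nutA [-45.5 184. ]
nutB [-144.8  117.9]
lens [-150.5 -179.5]
```

View pics/crop0.png

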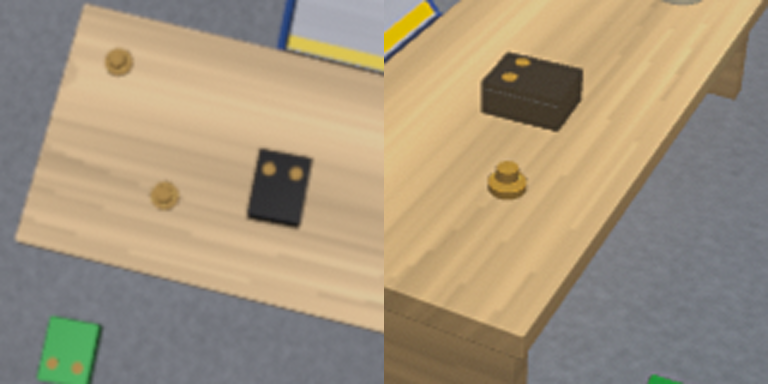

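The crop shows the black box with its two brass contacts on top, on the shelf; the green one lies on the table, so the black one is meant. In bay coordinates:

| Item | Position | Note |
|---|---|---|
| Cell | (-120, 29) mm | top at 122 mm, yaw about +3° |
| Nut B | (-145, 118) mm | clear of the push |

The plan is to nudge the cell sideways to y≈0 with shut fingers, then push from behind. First I'll turn the tool to the bay axes.

Request:
move_arm(
  plan=[
    [[0,0,0],[0,0,0.124],-1],
    [[0,0,0],[0,0,0.124],-1],
    [[0,0,0],[0,0,0.124],-1],
    [[0,0,0],[0,0,0.124],-1],
    [[0,0,0],[0,0,0.124],-1],
  ],
)

```text
t: 0.52
tcp_pos: [0.2694, -0.6186, 0.2307]
tcp_rot: [-0.338, -3.123, -0.001]
wrist_force: [0.3, 0.1, -0.4]
width: 0.301
gripper_force: 0.0
```

Request:
move_arm(
  plan=[
    [[-0.5,3.8,0],[0,0,0.012],-1],
    [[-0.5,3.8,0],[0,0,0],-1],
    [[-0.5,3.8,0],[0,0,0],-1],
    [[-0.5,3.8,0],[0,0,0],-1],
    [[-0.5,3.8,0],[0,0,0],-1],
  ],
)

```text
t: 0.93
tcp_pos: [0.3351, -0.4371, 0.2308]
tcp_rot: [-0.348, -3.122, -0.001]
wrist_force: [0.4, 0.5, -1.0]
width: -0.001
gripper_force: 0.0
```

Request:
move_arm(
  plan=[
    [[-0.5,3.8,0],[0,0,0],-1],
    [[-0.5,3.8,0],[0,0,0],-1],
    [[-0.5,3.8,0],[0,0,0],-1],
    [[-0.5,3.8,0],[0,0,0],-1],
    [[-0.5,3.8,0],[0,0,0],-1],
  ],
)

```text
t: 1.35
tcp_pos: [0.4012, -0.2571, 0.2312]
tcp_rot: [-0.347, -3.122, -0.0]
wrist_force: [1.5, 0.3, 0.2]
width: 0.003
gripper_force: 0.0
```

Request:
move_arm(
  plan=[
    [[-0.5,3.8,0],[0,0,0],-1],
    [[-0.5,3.8,0],[0,0,0],-1],
    [[-0.5,3.8,0],[0,0,0],-1],
    [[-0.5,3.8,0],[0,0,0],-1],
    [[0,0,0],[0,0,0],-1],
  ],
)

```text
t: 1.77
tcp_pos: [0.456, -0.1104, 0.2314]
tcp_rot: [0.34, 3.122, 0.001]
wrist_force: [0.2, -1.1, -1.3]
width: -0.001
gripper_force: 0.0
```

```bash
cat >> h.py <<'E'
th=np.radians(-12.56);X=np.array([np.cos(th),np.sin(th)]);Y=np.array([-X[1],X[0]])
sill=np.array([.63539,-.01353])
bay=lambda p:(np.round(np.array([(p[:2]-sill)@X,(p[:2]-sill)@Y])*1000,1))
def st():
    s=arm.observe(); M=R.from_rotvec(s['tcp_rot']).as_matrix()
    t=np.c_[X,Y].T@M[:2,:2]
    print('t',s['t'],'bay mm',bay(s['tcp_pos']),'z',s['tcp_pos'][2].round(4),'w',round(float(s['width']),2),'tool x,y in bay deg',np.degrees(np.arctan2(t[1],t[0])).round(2),'tilt',M[:2,2].round(4),'F',np.round(s['wrist_force'],1),'q6',s['q'][5].round(2))
E
python3 -c "from h import *;st()"
```

```text
t 1.7667 bay mm [-154.1 -133.6] z 0.2314 w -0.0 tool x,y in bay deg [-179.86   90.14] tilt [0.0011 0.0006] F [ 0.2 -1.1 -1.3] q6 -1.97
```

Request:
move_arm(
  plan=[
    [[-0.9,4.0,0],[0,0,0],-1],
    [[-0.9,4.0,0],[0,0,0],-1],
    [[-0.9,4.0,0],[0,0,0],-1],
    [[-0.7,4.0,0],[0,0,0],-1],
    [[0,4.0,0],[0,0,0],-1],
  ],
)

```text
t: 2.18
tcp_pos: [0.532, 0.0745, 0.231]
tcp_rot: [-0.347, -3.122, 0.0]
wrist_force: [1.0, -0.9, 1.0]
width: 0.005
gripper_force: 0.0
```

Request:
move_arm(
  plan=[
    [[0,1.4,0],[0,0,0],-1],
    [[0,0,3.5],[0,0,0],-1],
    [[0,0,3.5],[0,0,0],-1],
    [[0,0,2.5],[0,0,0],-1],
    [[0,0,0],[0,0,0],-1],
  ],
)

```text
t: 2.6
tcp_pos: [0.5306, 0.085, 0.131]
tcp_rot: [-0.347, -3.114, 0.007]
wrist_force: [-0.5, -0.1, -1.0]
width: 0.001
gripper_force: 0.0
```

```bash
python3 -c "
from h import *;st()
cv2.imwrite('pics/s1.png',np.hstack([cv2.resize(arm.grab_frame(n)[a:a+150,b:b+160],None,fx=2.4,fy=2.4,interpolation=2) for n,a,b in(('top',130,220),('side',110,240))]))"
```

```text
t 2.6 bay mm [-123.7   73.4] z 0.131 w 0.0 tool x,y in bay deg [179.84  89.84] tilt [-0.0088 -0.0033] F [-0.5 -0.1 -1. ] q6 -2.31
```

View pics/s1.png

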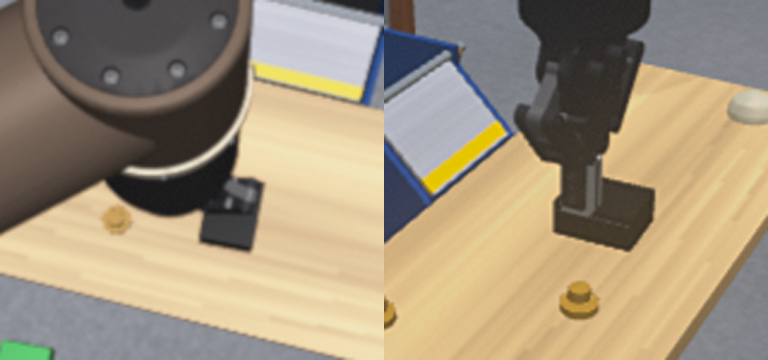

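The fingers hang close by the cell, but in the top view something light grey at about (320,209) seems to lie over it. I'll project the TCP into both views to check.

```bash
python3 - <<'E'
from h import *
p=arm.observe()['tcp_pos']
for n in P:
    q=P[n]; c=R.from_rotvec(q['rotation']).inv().apply(p-q['eye']); print(n,q['fx']*c[0]/c[2]+q['cx'],q['fy']*c[1]/c[2]+q['cy'])
print(tri((322,198),(320,209)))
im=np.hstack([cv2.resize(arm.grab_frame(n)[a:a+60,b:b+60],None,fx=6,fy=6,interpolation=2) for n,a,b in(('top',190,285),('side',160,295))])
cv2.imwrite('pics/s2.png',im)
E
```

```text
side 320.5585678759463 195.76053881583007
top 292.497751209286 210.91186182686434
[0.5451125  0.03313787 0.09987739]
```

View pics/s2.png

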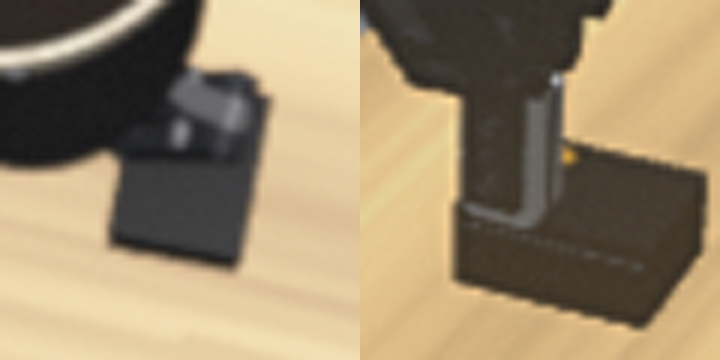

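The TCP projects exactly onto the visible fingertip in the side view (321,196). The grey patch in the top view is just the linkage above, so the fingers are left of the cell. Now descending and pushing sideways gently.

Request:
move_arm(
  plan=[
    [[-0.2,0.5,1.0],[0,0,0],-1],
    [[-0.2,0,1.0],[0,0,0],-1],
    [[0,0,0.6],[0,0,0],-1],
    [[0,0,0],[0,0,0],-1],
    [[0,0,0],[0,0,0],-1],
  ],
)

```text
t: 3.22
tcp_pos: [0.5389, 0.0901, 0.1098]
tcp_rot: [-0.347, -3.121, 0.001]
wrist_force: [-0.1, 0.3, 0.7]
width: 0.002
gripper_force: 0.0
```

```bash
python3 -c "from h import *;st()"
```

```text
t 3.2167 bay mm [-116.7   80.1] z 0.1098 w 0.0 tool x,y in bay deg [179.88  89.88] tilt [-0.0011 -0.0007] F [-0.1  0.3  0.7] q6 -2.32
```

Tip at z 110 mm, y 80. Lower by 5 mm and push to about y 38.

Request:
move_arm(
  plan=[
    [[0.2,-0.6,0.5],[0,0,0],-1],
    [[0,-0.7,0],[0,0,0],-1],
    [[0,-0.6,0],[0,0,0],-1],
    [[0,-0.6,0],[0,0,0],-1],
    [[0,-0.5,0],[0,0,0],-1],
  ],
)

```text
t: 3.63
tcp_pos: [0.5306, 0.0607, 0.1056]
tcp_rot: [0.347, 3.122, 0.0]
wrist_force: [-0.4, 1.0, -0.5]
width: 0.003
gripper_force: 0.3
```

Request:
move_arm(
  plan=[
    [[0,-0.5,0],[0,0,0],-1],
    [[0,-0.4,0],[0,0,0],-1],
    [[0,-0.3,0],[0,0,0],-1],
    [[0,0,0],[0,0,0],-1],
    [[0,0,0],[0,0,0],-1],
  ],
)

```text
t: 4.05
tcp_pos: [0.528, 0.0496, 0.1054]
tcp_rot: [-0.347, -3.122, 0.0]
wrist_force: [0.3, 0.1, -0.3]
width: 0.0
gripper_force: 0.0
```

```bash
python3 -c "from h import *;st()
H=cv2.cvtColor(arm.grab_frame('top'),cv2.COLOR_BGR2HSV);k=big(H[...,2]<95,(290,195,370,250))
print(cv2.minAreaRect(k)); k=cv2.convexHull(k).reshape(-1,2)
print([bay(p) for p in onz('top',k[::3],.121)])"
```

```text
t 4.05 bay mm [-118.5   38.3] z 0.1054 w 0.0 tool x,y in bay deg [179.87  89.87] tilt [-0.0001 -0.0001] F [ 0.3  0.1 -0.3] q6 -2.26
((318.0, 216.5), (43.0, 56.0), 90.0)
[array([-64. ,  -9.3]), array([-115. ,  -25.2]), array([-148.7,   14.1]), array([-127.7,   74.8]), array([-99.6,  84. ])]
```

Back off, lift and go behind the cell, then look.

Request:
move_arm(
  plan=[
    [[0,1.0,0],[0,0,0],-1],
    [[0,0,-3.0],[0,0,0],-1],
    [[2.0,0,-2.0],[0,0,0],-1],
    [[3.0,-2.0,0],[0,0,0],-1],
    [[2.5,-2.0,0],[0,0,0],-1],
  ],
)

```text
t: 4.52
tcp_pos: [0.4482, 0.038, 0.156]
tcp_rot: [0.345, 3.121, 0.002]
wrist_force: [-1.3, -0.4, -0.5]
width: 0.0
gripper_force: 0.0
```

Request:
move_arm(
  plan=[
    [[0,-1.0,0],[0,0,0],-0.5],
    [[0,0,0],[0,0,0],-0.5],
    [[0,0,0],[0,0,0],-0.5],
  ],
)

```text
t: 4.77
tcp_pos: [0.4465, 0.0276, 0.1558]
tcp_rot: [0.346, 3.121, 0.001]
wrist_force: [1.0, -0.3, 0.3]
width: 0.252
gripper_force: 0.0
```

```bash
python3 -c "from h import *;st()
cv2.imwrite('pics/s3.png',np.hstack([cv2.resize(arm.grab_frame(n)[a:a+150,b:b+160],None,fx=2.4,fy=2.4,interpolation=2) for n,a,b in(('top',130,250),('side',110,250))]))"
```

```text
t 4.7667 bay mm [-193.3   -0.9] z 0.1558 w 0.25 tool x,y in bay deg [179.89  89.89] tilt [0.0013 0.0005] F [ 1.  -0.3  0.3] q6 -2.3
```

View pics/s3.png

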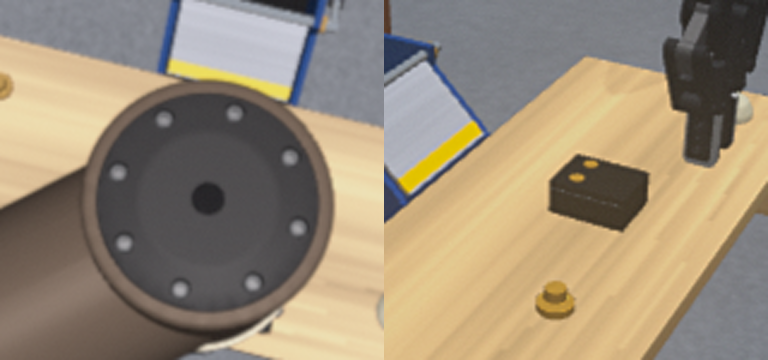

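The side view shows the cell unobstructed at crop (598,190), i.e. about px (340,190), with the fingers behind it on the near side; in the top view it is hidden. I'll measure it from the side view's contacts and outline.

```bash
python3 - <<'E'
from h import *
def contacts(H):
    k=big(H[...,2]<95,(305,165,372,215))
    m=((H[...,0]>8)&(H[...,0]<25)&(H[...,1]>110)&(H[...,2]>95)).astype(np.uint8)
    f=np.zeros_like(m);cv2.drawContours(f,[cv2.convexHull(k)],-1,1,-1);f=cv2.erode(f,np.ones((3,3)))
    N,_,s,ce=cv2.connectedComponentsWithStats(m*f)
    return k,np.array([ce[i] for i in range(1,N) if s[i,4]>5])
for im in (cv2.imread('pics/side0.png'),arm.grab_frame('side')):
    k,c=contacts(cv2.cvtColor(im,cv2.COLOR_BGR2HSV)); w=[bay(p) for p in onz('side',c,.1215)]
    d=w[0]-w[1]; print('contacts',c.round(1).tolist(),w,'mid',(w[0]+w[1])/2,'yaw',np.degrees(np.arctan2(d[1],d[0]))%180-90)
    h=cv2.approxPolyN(cv2.convexHull(k),6).reshape(-1,2); print(h.tolist(),[bay(p).tolist() for p in onz('side',h,.121)],[bay(p).tolist() for p in onz('side',h,.095)])
E
```

```text
contacts [[327.3, 185.5], [322.0, 191.5]] [array([-105.1,   19.2]), array([-106. ,   40.3])] mid [-105.55   29.75] yaw 2.442415310657111
[[353, 189], [351, 201], [342, 214], [311, 207], [311, 193], [321, 181]] [[-145.6, 8.8], [-157.4, 43.8], [-160.3, 83.6], [-111.5, 88.3], [-92.6, 52.0], [-89.2, 10.1]] [[-129.2, -33.0], [-141.8, 4.4], [-144.9, 46.8], [-92.8, 51.8], [-72.7, 13.1], [-69.1, -31.6]]
contacts [[335.8, 177.9], [330.0, 183.5]] [array([-106.5,  -10.2]), array([-106.1,   11.2])] mid [-106.3    0.5] yaw -1.0708244547869725
[[359, 182], [359, 194], [348, 206], [319, 197], [320, 185], [331, 174]] [[-145.2, -16.9], [-160.1, 18.6], [-159.2, 59.2], [-109.1, 56.8], [-93.7, 22.6], [-93.2, -19.4]] [[-128.8, -60.3], [-144.6, -22.5], [-143.6, 20.8], [-90.2, 18.2], [-73.8, -18.2], [-73.3, -63.0]]
```

The cell is at y≈0.5 with yaw about −1°, well centred. Now descending behind it and pushing straight along x.

Request:
move_arm(
  plan=[
    [[0,-0.1,2.5],[0,0,0],-0.5],
    [[0,0,2.0],[0,0,0],-0.5],
    [[0,0,0.7],[0,0,0],-0.5],
    [[0,0,0],[0,0,0],-0.5],
    [[-1.5,0,0],[0,0,0],-0.5],
  ],
)

```text
t: 5.33
tcp_pos: [0.4591, 0.0229, 0.1032]
tcp_rot: [-0.346, -3.12, 0.002]
wrist_force: [0.5, 0.2, 0.3]
width: 0.25
gripper_force: 0.0
```

```bash
python3 -c "from h import *;st()"
```

```text
t 5.3333 bay mm [-180.    -2.7] z 0.1032 w 0.25 tool x,y in bay deg [179.92  89.92] tilt [-0.0022 -0.0009] F [0.5 0.2 0.3] q6 -2.27
```

Request:
move_arm(
  plan=[
    [[-0.8,0.1,0],[0,0,0],-0.5],
    [[-1.0,0.1,0],[0,0,0],-0.5],
    [[-1.0,0,0],[0,0,0],-0.5],
    [[-1.2,0,0],[0,0,0],-0.5],
    [[-1.2,0,0],[0,0,0],-0.5],
  ],
)

```text
t: 5.75
tcp_pos: [0.5128, 0.0133, 0.1036]
tcp_rot: [0.347, 3.122, 0.0]
wrist_force: [-1.0, 0.8, 1.3]
width: 0.251
gripper_force: 0.5
```

Request:
move_arm(
  plan=[
    [[-1.2,0,0],[0,0,0],-0.5],
    [[-1.2,0,0],[0,0,0],-0.5],
    [[-1.2,0,0],[0,0,0],-0.5],
    [[-1.0,0,0],[0,0,0],-0.5],
    [[-0.6,0,0],[0,0,0],-0.5],
  ],
)

```text
t: 6.17
tcp_pos: [0.5639, 0.0016, 0.1031]
tcp_rot: [-0.347, -3.122, 0.0]
wrist_force: [-0.8, 0.4, 1.0]
width: 0.252
gripper_force: 0.5
```

```bash
python3 -c "from h import *;st()
cv2.imwrite('pics/s4.png',cv2.resize(arm.grab_frame('side')[90:270,170:400],None,fx=3,fy=3,interpolation=2))"
```

```text
t 6.1667 bay mm [-73.1  -0.7] z 0.1031 w 0.25 tool x,y in bay deg [179.86  89.86] tilt [-0.     -0.0002] F [-0.8  0.4  1. ] q6 -2.14
```

View pics/s4.png

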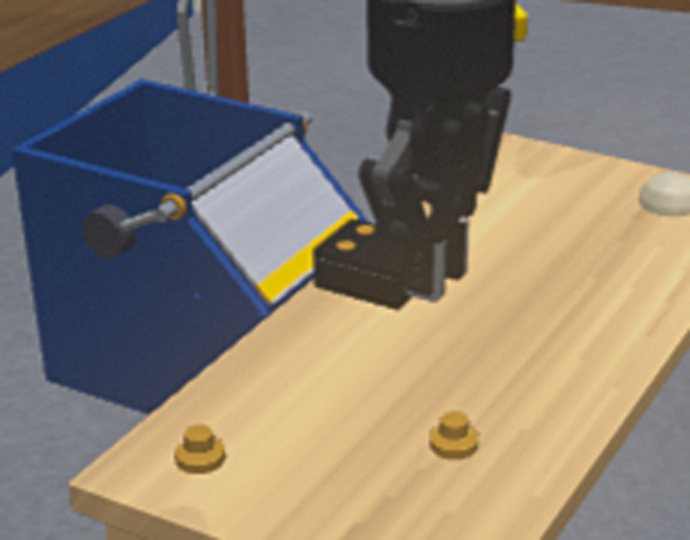

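The cell sits just in front of the flap, centred, with the flap shut and the nuts and lens untouched. Pushing through.

Request:
move_arm(
  plan=[
    [[-1.0,0,0],[0,0,0],-0.5],
    [[-1.2,0,0],[0,0,0],-0.5],
    [[-1.2,0,0],[0,0,0],-0.5],
    [[-1.2,0,0],[0,0,0],-0.5],
    [[-1.0,0,0],[0,0,0],-0.5],
  ],
)

```text
t: 6.63
tcp_pos: [0.6174, -0.0104, 0.1032]
tcp_rot: [-0.347, -3.122, 0.0]
wrist_force: [-0.9, -0.0, -0.5]
width: 0.248
gripper_force: 1.4
```

Request:
move_arm(
  plan=[
    [[-1.0,0,0],[0,0,0],-0.5],
    [[-1.0,0,0],[0,0,0],-0.5],
    [[-1.0,0,0],[0,0,0],-0.5],
    [[-0.8,0,0],[0,0,0],-0.5],
    [[0,0,0],[0,0,0],-0.5],
  ],
)

```text
t: 7.05
tcp_pos: [0.6568, -0.0189, 0.1037]
tcp_rot: [0.346, 3.12, 0.0]
wrist_force: [0.1, -0.3, 0.5]
width: 0.247
gripper_force: 0.0
```

```bash
python3 -c "from h import *;st()
cv2.imwrite('pics/s5.png',np.hstack([cv2.resize(arm.grab_frame(n)[a:a+150,b:b+160],None,fx=2.5,fy=2.5,interpolation=2) for n,a,b in(('top',50,280),('side',90,170))]))"
```

```text
t 7.05 bay mm [22.1 -0.6] z 0.1037 w 0.25 tool x,y in bay deg [179.89  89.89] tilt [ 0.0026 -0.0003] F [ 0.1 -0.3  0.5] q6 -2.06
```

View pics/s5.png

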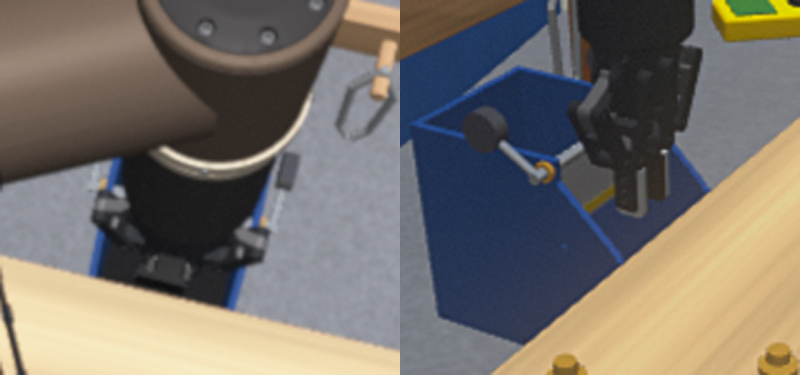

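The fingers hold the flap open, the sill is clear of the cell and the force is zero, so it has dropped. Drawing straight back out.

Request:
move_arm(
  plan=[
    [[1.0,0,0],[0,0,0],-0.5],
    [[2.0,0,0],[0,0,0],-0.5],
    [[2.5,0,0],[0,0,0],-0.5],
    [[2.5,0,0],[0,0,0],-0.5],
    [[2.5,0,0],[0,0,0],-0.5],
  ],
)

```text
t: 7.57
tcp_pos: [0.5499, 0.0047, 0.1034]
tcp_rot: [0.347, 3.122, 0.0]
wrist_force: [-0.3, -0.9, 0.3]
width: 0.253
gripper_force: 0.0
```

Request:
move_arm(
  plan=[
    [[2.0,0,-1.5],[0,0,0],-0.5],
    [[2.0,0,-3.0],[0,0,0],-0.5],
    [[2.0,-1.5,-3.0],[0,0,0],-0.5],
    [[1.0,-3.5,-1.0],[0,0,0],-0.5],
    [[0,-3.8,0],[0,0,0],-0.5],
  ],
)

```text
t: 7.98
tcp_pos: [0.4634, -0.0652, 0.192]
tcp_rot: [0.339, 3.116, 0.004]
wrist_force: [1.0, -0.7, 0.0]
width: 0.254
gripper_force: 0.0
```

Request:
move_arm(
  plan=[
    [[0,-3.8,0],[0,0,0],-0.5],
    [[0,-3.8,0],[0,0,0],-0.5],
    [[0,-3.8,0],[0,0,0],-0.5],
    [[0,-2.0,0],[0,0,0],-0.5],
    [[0,0,0],[0,0,0],-0.5],
  ],
)

```text
t: 8.4
tcp_pos: [0.4329, -0.1992, 0.1885]
tcp_rot: [0.351, 3.121, -0.0]
wrist_force: [0.8, 1.1, -0.3]
width: 0.245
gripper_force: 0.0
```

```bash
python3 -c "from h import *;st()
cv2.imwrite('pics/s6.png',np.hstack([cv2.resize(arm.grab_frame(n)[a:a+200,b:b+200],None,fx=2,fy=2,interpolation=2) for n,a,b in(('top',60,230),('side',90,170))]))"
```

```text
t 8.4 bay mm [-157.3 -225.3] z 0.1885 w 0.24 tool x,y in bay deg [179.71  89.71] tilt [ 0.0006 -0.0002] F [ 0.8  1.1 -0.3] q6 -1.78
```

View pics/s6.png

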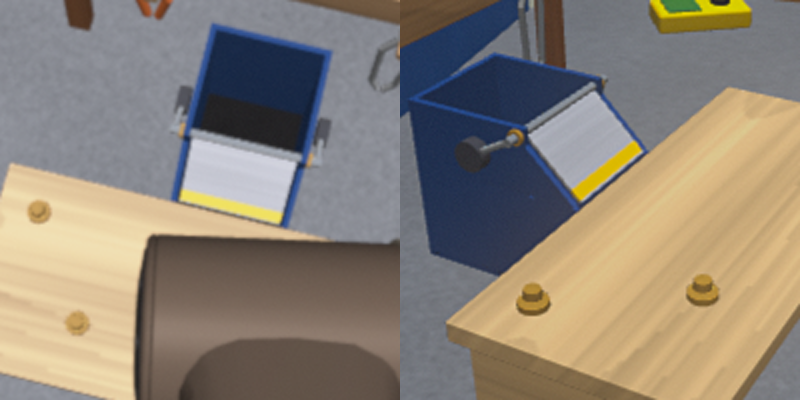

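The flap appears shut and the shelf is clear, with both nuts in place. I'll wait a second, compare the flap with its initial position, check the lens, and look for the cell in the dark bin numerically.

Request:
move_arm(
  plan=[
    [[0,0,-3.0],[0,0,0],-0.5],
    [[0,0,-1.0],[0,0,0],-0.5],
    [[0,0,0],[0,0,0],-0.5],
    [[0,0,0],[0,0,0],-0.5],
    [[0,0,0],[0,0,0],-0.5],
  ],
)

```text
t: 8.92
tcp_pos: [0.4345, -0.1958, 0.2279]
tcp_rot: [0.345, 3.123, 0.001]
wrist_force: [0.4, 0.0, -0.2]
width: 0.251
gripper_force: 0.0
```

Request:
move_arm(
  plan=[
    [[0,0,0],[0,0,0],-0.5],
    [[0,0,0],[0,0,0],-0.5],
    [[0,0,0],[0,0,0],-0.5],
    [[0,0,0],[0,0,0],-0.5],
    [[0,0,0],[0,0,0],-0.5],
  ],
)

```text
t: 9.33
tcp_pos: [0.4346, -0.1967, 0.228]
tcp_rot: [-0.347, -3.122, 0.0]
wrist_force: [-0.5, 0.7, 0.0]
width: 0.253
gripper_force: 0.0
```

```bash
python3 - <<'E'
from h import *
st()
for n,roi in(('top',(315,150,380,175)),('side',(240,150,300,200))):
    a=cv2.imread(f'pics/{n}0.png'); b=arm.grab_frame(n)
    for im in(a,b):
        H=cv2.cvtColor(im,cv2.COLOR_BGR2HSV)
        y=big((H[...,0]>19)&(H[...,0]<34)&(H[...,1]>125)&(H[...,2]>120),roi); print(n,cv2.minAreaRect(y))
    d=cv2.absdiff(a,b).max(2)
    if n=='top':
        print('nut/lens diff',d[155:178,238:262].max(),d[211:233,258:281].max(),d[248:273,403:430].max())
        g=lambda im:np.clip(im[65:145,320:400].astype(float)*4,0,255).astype(np.uint8)
    else: print('side nuts/lens diff',d[230:248,226:247].max(),d[226:243,312:331].max(),d[147:162,382:406].max()); g=lambda im:np.clip(im[110:230,170:300].astype(float)*3,0,255).astype(np.uint8)
    cv2.imwrite(f'pics/f_{n}.png',np.hstack([cv2.resize(g(x),(380,380),interpolation=2) for x in(a,b)]))
    print('diff in bin',(d[70:140,325:395]>12).sum() if n=='top' else '')
E
```

```text
t 9.3333 bay mm [-156.1 -222.5] z 0.228 w 0.25 tool x,y in bay deg [179.89  89.89] tilt [-0.0006  0.    ] F [-0.5  0.7  0. ] q6 -1.78
top ((344.9773254394531, 162.5945587158203), (51.65321350097656, 4.278504371643066), 13.495734214782715)
top ((342.6566162109375, 162.4420623779297), (47.06528854370117, 4.817707061767578), 13.392498970031738)
nut/lens diff 36 35 119
diff in bin 3030
side ((272.732666015625, 174.899169921875), (6.631721019744873, 40.28035354614258), 51.63251495361328)
side ((272.67877197265625, 174.962646484375), (6.5990519523620605, 40.443695068359375), 51.63251876831055)
side nuts/lens diff 6 5 6
diff in bin
```

View pics/f_top.png

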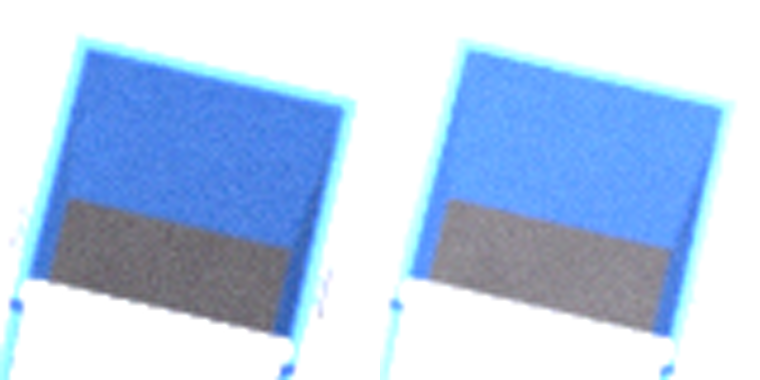

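The brightened view shows the visible rear strip of the bin floor empty, so the cell lies on the front part, hidden under the flap. The flap edge is within 0.1 px of its initial position in the side view, and the nuts and lens are unchanged there (in the top view the arm covers the lens). Handing in.

```bash
python3 -c "
from bench import arm
print(arm.job_done())"
```

```text
the job is handed in; nothing more can be done
None
```

The black cell box was pushed through the flap into the blue bin, where it now lies hidden under the flap (inferred: it is gone from the shelf and sill, but not directly seen). The flap is fully shut, the nuts and lens are unmoved, and the job was handed in at about 9.4 s with no verdict returned.

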